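# Feed spacer rings through the gate of a counting board

## Robot

A 6-joint arm with a two-finger parallel gripper is mounted at the origin on the work surface. World frame = base frame: x ahead of the robot, y to its left, z up, the work surface at z = 0. Lengths are in m, angles in rad, forces in N, time in s.
With the tool pointing down it reaches from about 0.375 to 0.925 m from the base axis. Payload 5.7 kg.
Tool frame: the origin (TCP) lies between the finger pads; the fingertips stand 14 mm ahead of it and the grasp point (between the pads) lies 5 mm behind it; z points along the fingers, y is the line along which they close (so a half turn about z gives the same grasp; the last joint's range is limited). The gripper opens to 85 mm and grips with 20 to 120 N. Pads are 22 mm wide; open, the fingers measure 114 mm over their backs; the gripper's body (76 mm by 85 mm) begins 54 mm behind the grasp point. The pads swing forward as they close: fully open they stand 13 mm farther back than shut.
Start: joints at [1.01, 0.359, 1.51, -0, 1.272, -0.115], TCP at [0.259, 0.541, 0.245] pointing down, gripper open.
Joint ranges: [-2.97, 2.97], [-1.01, 2.36], [0.21, 2.38], [-0.96, 4.11], [0.2, 2.71], [-2.98, 2.98]. Speed limits (rad/s): [2.39, 2.39, 3.14, 3.14, 3.14, 3.14].

## Interface

Orientations are given as [roll, pitch, yaw] about the fixed x, y, z axes, in that order (R = Rz(yaw) Ry(pitch) Rx(roll)).
In Python, from station import robot, eyes gives the robot as it stands. The module is installed in compiled form; this text tells all that it offers.
- The arm moves only by the tool apply_moves, never from a script. Its argument "commands" is a list of rows, each an object with "travel": the shift along the tool's x, y, z in cm, a list of three; "angular": the turn, a rotation vector about the tool's x, y, z in rad, a list of three; "grip": the finger opening in cm, from 0 to 8.54. A call has 1 to 20 rows; each row is the pose to reach, as a shift and turn from the pose commanded when the call began, along the tool's axes at that moment; what a row does not reach only later rows make up. A row lasts 1/12 s, in which the tool goes at most 41.7 mm and 7.16 degrees, less where a joint would pass 70% of its speed; a pose out of reach is approached as far as the arm can. A call with a gripper value outside its range is refused whole. The fingers move at their own pace and stop on an object; "newtons" is the grip in N (left out, the last holds). Time passes only in rows, so rows that repeat a pose let the fingers close. It gives the time, the measured TCP pose, the force, the opening and the grip force at its end, in the units of the state.
- robot.sense(): the state, without advancing time (a new reading comes with each control period).
- eyes.get_image(name): name is "scene" or "top"; returns a dict with "frame" (400x640x3 uint8, blue, green, red), "fx", "fy", "cx", "cy" (pixels), "cam_to_world" (4x4, takes a point from camera to world coordinates). Camera axes: x right, y down, z forward; pixel columns grow to the right and rows downward; lengths in m; the calibration is good to about 2 mm. A picture is of the moment at which its call begins. There is no depth.
- robot.finish_job(): hands the job in; it is judged then, once.
The state is a dict: "time_s": time; "qpos": joint angles; "joint_vel": joint speeds; "joint_torque": joint torques, N m; "eef_pos": TCP position; "eef_rot": TCP orientation; "ft_force": force on the tool from outside, world axes, zero at the start; "ft_torque": the same for the moment, N m; "finger_gap": finger opening in m; "grip_force": force on a finger pad.
Only numpy, scipy, OpenCV 4.12 (cv2) and the standard library are available. Lean on these libraries where they do the work, as an engineer would, in place of code of your own. Each camera call takes 0.05 s, during which the arm holds its last target. There are 200 camera calls.

## Task

Push the three steel spacer rings across the green counting board with the fingertips, one at a time, through the narrow gate in its fence so that each drops into the slot behind it. Only push them, lightly: do not grip or lift them. Leave the brass bush and the bolt standing where they are on the board, and the rest of the bench as it is.

Things in the scene. Friction and masses are not known exactly. Their poses are not given: they have to be found in the camera images.
- board: counting board fixed to the bench. Origin: on the bench under the gate's middle; x points from the deck through the gate to the slot, y along the fence, z up. Flat green deck, 50 mm above the bench: x -200 to 0, y -150 to 150 mm. Rails 6 mm thick, 22 mm above the deck: at the sides (beyond y = +-150), the rear (beyond x = -200) and the gate fence (x -6 to 0 mm).
- gate (a point): middle of the gate, on the deck's edge at the fence's slot-side face, 50 mm above the bench; axes as the board's. The gate is the only opening in the fence, 48 mm wide (y -24 to 24 mm) between yellow fence ends. The deck ends here and the slot begins: a ring tips in once its centre is a few mm past this point.
- slot (a point): middle of the slot's floor, 32 mm past the gate, 4 mm above the bench (46 mm below the deck); axes as the board's. The slot is an open pocket 64 mm along x and 100 mm along y inside, with grey walls 6 mm thick whose tops are 25 mm above the deck.
- spacer1: bright steel spacer ring lying flat on the green deck: outer diameter 38 mm, hole 20 mm, 10 mm thick, about 60 g, slides freely. Origin: centre of its underside (50 mm above the bench at the start); z is the ring's axis.
- spacer2: bright steel spacer ring lying flat on the green deck: outer diameter 38 mm, hole 20 mm, 10 mm thick, about 60 g, slides freely. Origin: centre of its underside (50 mm above the bench at the start); z is the ring's axis.
- spacer3: bright steel spacer ring lying flat on the green deck: outer diameter 38 mm, hole 20 mm, 10 mm thick, about 60 g, slides freely. Origin: centre of its underside (50 mm above the bench at the start); z is the ring's axis.
- bush: brass bush, a cylinder 26 mm in diameter and 30 mm tall, standing in one of the two deck corners beside the fence. Origin: centre of its underside. Not to be moved.
- bolt: steel hexagon bolt standing on its head (27 mm across, 10 mm high) with the 16 mm shank up, 45 mm tall in all, in the other deck corner beside the fence. Origin: centre of its underside. Not to be moved.
- tape: yellow roll lying on the bench to the robot's right, 96 mm in diameter, 48 mm tall. Origin: centre of its underside. Bystander.
- screwdriver: blue-handled screwdriver lying on the bench to the robot's left. Origin: underside. Bystander.
- hammer: red-handled hammer lying on the bench to the left, beyond the screwdriver. Origin: underside. Bystander.
- tube: offcut of square steel tube standing on end to the robot's right, 40 mm square, 50 mm tall. Origin: centre of its underside. Bystander.

How it is judged:
By the outcome, as a careful person would: the job done as asked, in the order asked, and still so for the second after the job is handed in, with the robot touching nothing.
It also fails if it takes over 67 s, if anything falls off the work surface, if the arm or the gripper's body presses on something with over 40 N, if the wrist force passes 120 N, or if a joint passes its speed limit or range.

## Working session

There is one attempt and no reset: what is moved stays moved. The work goes in short steps, Python scripts to look and compute and a tool call to move; the robot and the scene stay as the last step left them, time stands still between calls to the robot, and variables do not carry over. Pictures are saved under pics/ and viewed, at most 10 in all, crops included, and the job is handed in when it is done.

Besides the shell and the picture viewer there is one more tool, called after "Request:" as name(argument=value, ...), one argument or row to a line, values as JSON. apply_moves: Moves the arm, as the interface text tells. Its arguments: {"type":"object","properties":{"commands":{"type":"array"},"newtons":{"type":"number"}},"required":["commands"]}

```bash
mkdir -p pics; python3 - <<'E'
from station import robot, eyes
import cv2,numpy as np
for n in("scene","top"):
    d=eyes.get_image(n); cv2.imwrite(f"pics/{n}0.png",d["frame"]); np.savez(f"{n}0.npz",**d); print(n,d["fx"],d["cx"],d["cy"],np.round(d["cam_to_world"],3).tolist())
s=robot.sense();print(s["eef_pos"],s["eef_rot"],s["finger_gap"],s["time_s"])
E
```

```text
scene 396.98361664239053 312.07557069888196 203.9297783798279 [[-0.108, 0.613, -0.783, 1.584], [0.994, 0.077, -0.077, 0.121], [0.013, -0.786, -0.618, 0.886], [0.0, 0.0, 0.0, 1.0]]
top 428.5657192678889 323.2440938734578 205.41057176350319 [[0.14, -0.969, 0.206, 0.306], [-0.99, -0.137, 0.025, -0.004], [0.004, -0.208, -0.978, 1.182], [0.0, 0.0, 0.0, 1.0]]
[0.25839713 0.54086379 0.24451981] [-3.13992780e+00 -1.92736935e-04  2.69581367e+00] 0.08524952204934094 0.1
```

View pics/top0.png

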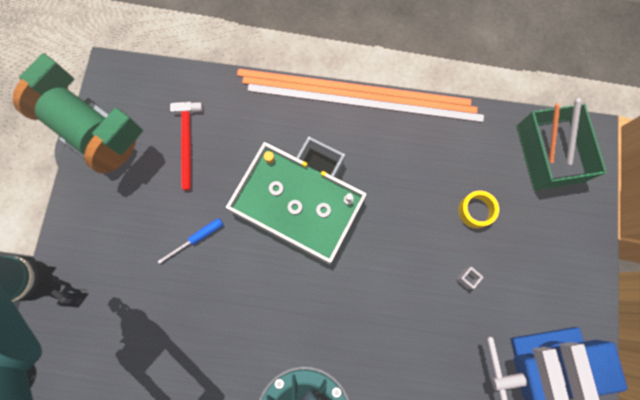

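View pics/scene0.png

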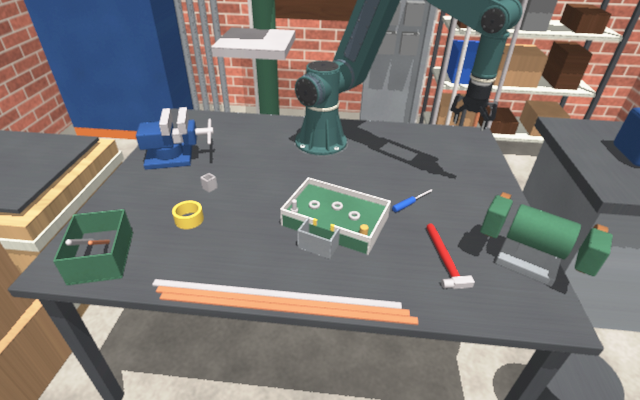

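```bash
cat > h.py <<'E'
import cv2,numpy as np
def load(n,live=True):
    from station import eyes
    return eyes.get_image(n)
def ray(d,uv,z):
    uv=np.atleast_2d(uv).astype(float);T=np.array(d["cam_to_world"])
    r=np.c_[(uv[:,0]-d["cx"])/d["fx"],(uv[:,1]-d["cy"])/d["fy"],np.ones(len(uv))]@T[:3,:3].T
    return T[:3,3]+r*((z-T[2,3])/r[:,2:])
def proj(d,P):
    T=np.array(d["cam_to_world"]);p=(np.atleast_2d(P)-T[:3,3])@T[:3,:3]
    return np.c_[p[:,0]/p[:,2]*d["fx"]+d["cx"],p[:,1]/p[:,2]*d["fy"]+d["cy"]]
def white(d):
    h=cv2.cvtColor(d["frame"],cv2.COLOR_BGR2HSV);return ((h[...,1]<60)&(h[...,2]>135)).astype(np.uint8)
def blobs(m,lo,hi):
    n,l,s,c=cv2.connectedComponentsWithStats(m);return [(s[i,4],c[i]) for i in range(1,n) if lo<=s[i,4]<=hi]
E
python3 - <<'E'
from h import *
for n,(x0,y0,x1,y1) in (("top",(215,125,380,275)),("scene",(265,170,405,265))):
    d=dict(np.load(n+"0.npz"));f=d["frame"];m=np.zeros(f.shape[:2],np.uint8);m[y0:y1,x0:x1]=white(d)[y0:y1,x0:x1]
    k,l,s,c=cv2.connectedComponentsWithStats(m)
    i=1+np.argmax(s[1:,4]);cn=np.argwhere(l==i)[:,::-1]
    P=ray(d,cn,.072)[:,:2]*1000
    r=cv2.minAreaRect(P.astype(np.float32));print(n,"rail",r,cv2.boxPoints(r).round(0).tolist())
    for j in range(1,k):
        if j!=i and s[j,4]>8: print("white",s[j,4],c[j].round(1),ray(d,c[j],.06).round(4)[0])
    h=cv2.cvtColor(f,cv2.COLOR_BGR2HSV);y=np.zeros_like(m);y[y0:y1,x0:x1]=((abs(h[...,0].astype(int)-25)<9)&(h[...,1]>120)&(h[...,2]>120))[y0:y1,x0:x1]
    for a,b in blobs(y,3,999):print("yel",a,b.round(1),ray(d,b,.072).round(4)[0])
    cr=f[y0:y1,x0:x1];mm=cv2.cvtColor(m[y0:y1,x0:x1]*255,cv2.COLOR_GRAY2BGR)
    if n=="top":cv2.imwrite("pics/crop0.png",cv2.resize(np.hstack([cr,mm]),None,fx=2.4,fy=2.4,interpolation=cv2.INTER_CUBIC))
E
```

```text
top rail ((576.8604736328125, 87.12407684326172), (318.49920654296875, 282.57952880859375), 70.28729248046875) [[390.0, -15.0], [656.0, -110.0], [764.0, 189.0], [498.0, 285.0]]
white 170 [275.6 188. ] [0.5718 0.1591 0.06  ]
white 98 [348.2 198.3] [ 0.5709 -0.0387  0.06  ]
white 174 [294.5 206.9] [0.5275 0.1005 0.06  ]
white 166 [323.1 209.7] [0.5306 0.0239 0.06  ]
yel 87 [268.5 156.6] [0.6529 0.1905 0.072 ]
yel 26 [304.4 163.6] [0.647  0.0913 0.072 ]
yel 24 [323.2 173. ] [0.628  0.0373 0.072 ]
scene rail ((603.1903076171875, 86.36808776855469), (332.26690673828125, 329.66748046875), 70.36927032470703) [[392.0, -15.0], [703.0, -125.0], [814.0, 187.0], [504.0, 298.0]]
white 89 [313.9 204.2] [0.538 0.025 0.06 ]
white 94 [336.8 205.5] [0.5355 0.1019 0.06  ]
white 96 [353.9 215.2] [0.5792 0.1603 0.06  ]
white 16 [329.4 252.8] [0.76   0.0938 0.06  ]
yel 20 [314.4 221.3] [0.6395 0.0368 0.072 ]
yel 19 [331.7 226.9] [0.6595 0.093  0.072 ]
yel 39 [363.4 230.4] [0.6637 0.1907 0.072 ]
```

View pics/crop0.png

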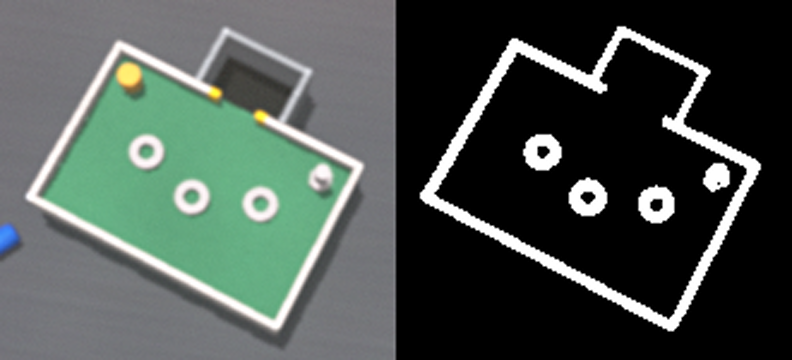

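```bash
cat >> h.py <<'E'
B=np.load("board.npy") if __import__("os").path.exists("board.npy") else None  # gx,gy,yaw
def tob(P):
    c,s=np.cos(B[2]),np.sin(B[2]);P=np.atleast_2d(P)[:,:2]-B[:2];return np.c_[P@[c,s],P@[-s,c]]
def tow(b):
    c,s=np.cos(B[2]),np.sin(B[2]);b=np.atleast_2d(b);return B[:2]+np.c_[b@[c,-s],b@[s,c]]
def rings():
    d=load("top");m=white(d);m[:125]=0;m[280:]=0;m[:,:215]=0;m[:,380:]=0
    return [(a,(tob(ray(d,c,.059))[0]*1000).round(1)) for a,c in blobs(m,15,400)]
def goto(bx,by,yaw,z):
    "travel (cm) & turn for target: board mm, heading (rad, board frame), tcp z"
    from station import robot
    from scipy.spatial.transform import Rotation as R
    s=robot.sense();R0=R.from_euler("xyz",s["eef_rot"])
    h=B[2]+yaw; Rt=R.from_euler("xyz",[np.pi,0,h+np.pi])
    p=np.r_[tow([bx/1000,by/1000])[0],z]
    return np.round(R0.inv().apply(p-s["eef_pos"])*100,2),np.round((R0.inv()*Rt).as_rotvec(),3)
E
python3 - <<'E'
from h import *
d=dict(np.load("top0.npz"));m=white(d)
C=np.array([[264.6,142.9],[365.4,192.9],[330.8,261.7],[227.5,206.7]])
pts=np.argwhere(m)[:,::-1].astype(float);L=[]
for i in range(4):
    a,b=C[i],C[(i+1)%4];t=(b-a)/np.linalg.norm(b-a);q=pts-a;u=q@t;v=q@[-t[1],t[0]]
    k=(u>8)&(u<np.linalg.norm(b-a)-8)&(abs(v)<4)
    w=ray(d,pts[k],.072)[:,:2].astype(np.float32);L.append(cv2.fitLine(w,cv2.DIST_HUBER,0,.01,.01).ravel())
X=[]
for i in range(4):
    p,q=L[i-1],L[i];t=np.linalg.solve(np.c_[p[:2],-q[:2]],q[2:]-p[2:]);X.append(p[2:]+t[0]*p[:2])
X=np.array(X);print(X.round(4).tolist(),[np.linalg.norm(X[i]-X[i-1]).round(4) for i in range(4)])
M=np.array([[-.003,.153],[-.003,-.153],[-.203,-.153],[-.203,.153]])
a,b=M-M.mean(0),X-X.mean(0);th=np.arctan2((a[:,0]*b[:,1]-a[:,1]*b[:,0]).sum(),(a*b).sum())
c,s=np.cos(th),np.sin(th);g=X.mean(0)-np.array([[c,-s],[s,c]])@M.mean(0)
np.save("board.npy",[*g,th]);print(g,th)
E
python3 - <<'E'
from h import *
print(rings());print((tob([[.647,.0913],[.628,.0373]])*1000).round(1))
print((tob([ray(load("top"),[268.5,156.6],.078)[0],ray(load("top"),[348.2,198.3],.075)[0]])*1000).round(1))
print(goto(-180,0,0,.16))
E
```

```text
[[0.6901999711990356, 0.2084999978542328], [0.5867000222206116, -0.07919999957084656], [0.3977000117301941, -0.011900000274181366], [0.5006999969482422, 0.27559998631477356]] [np.float32(0.201), np.float32(0.3057), np.float32(0.2006), np.float32(0.3054)]
[0.640797   0.06353717] -0.34370362078998834
[(np.int32(170), array([-97.,  67.])), (np.int32(98), array([ -31.1, -119.9])), (np.int32(174), array([-119. ,   -3.2])), (np.int32(166), array([-90.2, -74.4]))]
[[ -3.5  28.2]
 [ -3.2 -29. ]]
[[ -32.9  122. ]
 [ -34.8 -120.5]]
(array([-37.18, -28.43,   8.51]), array([-0.001, -0.   , -0.102]))
```

```bash
python3 - <<'E'
from h import *
print(goto(-157,-3,0,.13))
E
```

```text
(array([-39.5 , -28.49,  11.51]), array([-0.001, -0.   , -0.102]))
```

Request:
apply_moves(
  commands=[
    {"travel":[-39.5,-28.5,8],"angular":[0,0,-0.102],"grip":1.4},
    {"travel":[-39.5,-28.5,8],"angular":[0,0,-0.102],"grip":1.4},
    {"travel":[-39.5,-28.5,8],"angular":[0,0,-0.102],"grip":1.4},
    {"travel":[-39.5,-28.5,8],"angular":[0,0,-0.102],"grip":1.4},
    {"travel":[-39.5,-28.5,8],"angular":[0,0,-0.102],"grip":1.4},
    {"travel":[-39.5,-28.5,8],"angular":[0,0,-0.102],"grip":1.4},
    {"travel":[-39.5,-28.5,8],"angular":[0,0,-0.102],"grip":1.4},
    {"travel":[-39.5,-28.5,8],"angular":[0,0,-0.102],"grip":1.4},
    {"travel":[-39.5,-28.5,8],"angular":[0,0,-0.102],"grip":1.4},
    {"travel":[-39.5,-28.5,8],"angular":[0,0,-0.102],"grip":1.4},
    {"travel":[-39.5,-28.5,8],"angular":[0,0,-0.102],"grip":1.4},
    {"travel":[-39.5,-28.5,8],"angular":[0,0,-0.102],"grip":1.4},
    {"travel":[-39.5,-28.5,8],"angular":[0,0,-0.102],"grip":1.4},
    {"travel":[-39.5,-28.5,11.5],"angular":[0,0,-0.102],"grip":1.4},
    {"travel":[-39.5,-28.5,11.5],"angular":[0,0,-0.102],"grip":1.4},
    {"travel":[-39.5,-28.5,11.5],"angular":[0,0,-0.102],"grip":1.4},
  ],
)

```text
time_s: 1.58
eef_pos: [0.4901, 0.1138, 0.1292]
eef_rot: [-3.139, -0.005, 2.798]
ft_force: [-0.7, 0.5, 0.3]
finger_gap: 0.0135
grip_force: 0.0
```

```bash
python3 - <<'E'
from h import *
from station import robot
s=robot.sense();print(s["eef_pos"],s["eef_rot"],s["finger_gap"],s["ft_force"],s["time_s"])
print(tob(s["eef_pos"])*1000,goto(-157,-3,0,.068),goto(-20,0,0,.068))
d=load("scene");cv2.imwrite("pics/s1.png",cv2.resize(d["frame"][80:270,250:430],None,fx=3,fy=3,interpolation=cv2.INTER_CUBIC))
E
```

```text
[0.49008216 0.11384416 0.12918355] [-3.13945686 -0.00467853  2.79760252] 0.01346457259213183 [-0.74381158  0.4703092   0.25385709] 1.5833
[[-158.85227086   -3.42265992]] (array([-0.21,  0.06,  6.12]), array([-0.002, -0.005, -0.   ])) (array([-13.91,   0.36,   6.05]), array([-0.002, -0.005, -0.   ]))
```

View pics/s1.png

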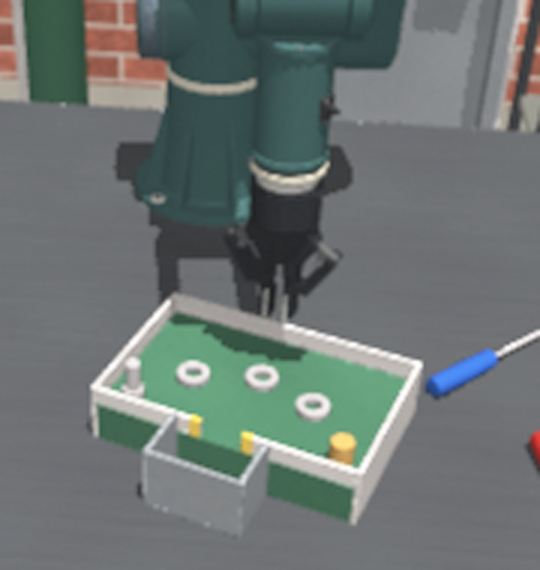

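Request:
apply_moves(
  commands=[
    {"travel":[0,0.05,3],"angular":[0,0,0],"grip":1.4},
    {"travel":[0,0.05,5],"angular":[0,0,0],"grip":1.4},
    {"travel":[0,0.05,6.1],"angular":[0,0,0],"grip":1.4},
    {"travel":[0,0.05,6.1],"angular":[0,0,0],"grip":1.4},
    {"travel":[-0.6,0.05,6.1],"angular":[0,0,0],"grip":1.4},
    {"travel":[-1.2,0.05,6.1],"angular":[0,0,0],"grip":1.4},
    {"travel":[-1.8,0.1,6.1],"angular":[0,0,0],"grip":1.4},
    {"travel":[-2.4,0.1,6.1],"angular":[0,0,0],"grip":1.4},
    {"travel":[-3.0,0.1,6.1],"angular":[0,0,0],"grip":1.4},
    {"travel":[-3.6,0.15,6.1],"angular":[0,0,0],"grip":1.4},
    {"travel":[-4.2,0.15,6.1],"angular":[0,0,0],"grip":1.4},
    {"travel":[-4.8,0.2,6.1],"angular":[0,0,0],"grip":1.4},
    {"travel":[-5.4,0.2,6.1],"angular":[0,0,0],"grip":1.4},
    {"travel":[-6.0,0.25,6.1],"angular":[0,0,0],"grip":1.4},
    {"travel":[-6.0,0.25,6.1],"angular":[0,0,0],"grip":1.4},
  ],
)

```text
time_s: 2.88
eef_pos: [0.5514, 0.0956, 0.0694]
eef_rot: [3.141, 0.002, 2.797]
ft_force: [0.1, 1.0, -0.5]
finger_gap: 0.014
grip_force: 0.0
```

```bash
python3 - <<'E'
from h import *
from station import robot
s=robot.sense();print(s["eef_pos"],tob(s["eef_pos"])*1000,s["finger_gap"],s["ft_force"]);print(goto(-20,0,0,.068))
for n in("top","scene"):
    d=load(n);y,x=(125,215) if n=="top" else(130,260)
    if n=="scene":cv2.imwrite("pics/s2.png",cv2.resize(d["frame"][y:y+140,x:x+150],None,fx=4,fy=4,interpolation=cv2.INTER_CUBIC))
print(rings())
E
```

```text
[0.55139662 0.09559463 0.06937588] [[-9.49742430e+01  5.66927876e-02]] 0.013987709391935544 [ 0.13716884  1.03277826 -0.49954624]
(array([-7.5 , -0.  ,  0.15]), array([ 0.   ,  0.002, -0.   ]))
[(np.int32(92), array([-105. ,   69.7])), (np.int32(99), array([ -31.1, -119.9])), (np.int32(148), array([-88.3, -75. ]))]
```

View pics/s2.png

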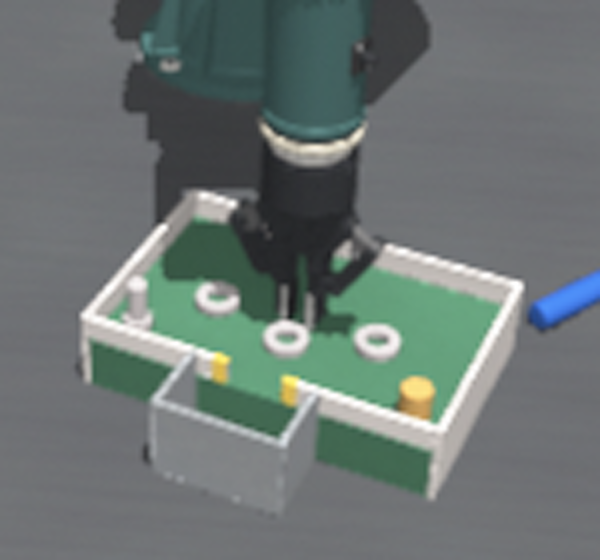

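```bash
cat >> h.py <<'E'
def srings():
    "scene rings in board mm; scene bias removed with first-picture references"
    def f(d):
        m=white(d);k=np.zeros_like(m);k[190:235,285:380]=1
        m=m*k
        cs,hi=cv2.findContours(m,cv2.RETR_CCOMP,cv2.CHAIN_APPROX_NONE);o=[]
        n,l,s,c=cv2.connectedComponentsWithStats(m)
        return [(s[i,4],s[i,:4],(tob(ray(d,s[i,:2]+(s[i,2:4]-1)/2,.055))[0]*1000).round(1)) for i in range(1,n) if 30<s[i,4]<200]
    return f(dict(np.load("scene0.npz"))),f(load("scene"))
E
python3 - <<'E'
from h import *
for r in srings():
    for q in r:print(*q)
    print()
E
```

```text
89 [308 200  12  10] [-87.5 -74.2]
94 [331 201  12  10] [-117.7   -2.5]
96 [348 211  13  10] [-95.   69.5]
95 [370 217  10  18] [-78.  145.8]
157 [333 225  31  10] [-22.2  77.5]

191 [353 191  27  14] [-205.3   71.4]
77 [308 200  12  10] [-87.5 -74.2]
107 [325 205  13  15] [-77.6  -5.1]
96 [348 211  13  10] [-95.   69.5]
95 [370 217  10  18] [-78.  145.8]
157 [333 225  31  10] [-22.2  77.5]
```

Request:
apply_moves(
  commands=[
    {"travel":[-0.6,0,0.1],"angular":[0,0,0],"grip":1.4},
    {"travel":[-1.2,0,0.1],"angular":[0,0,0],"grip":1.4},
    {"travel":[-1.8,0,0.1],"angular":[0,0,0],"grip":1.4},
    {"travel":[-2.4,0,0.1],"angular":[0,0,0],"grip":1.4},
    {"travel":[-3.0,0,0.1],"angular":[0,0,0],"grip":1.4},
    {"travel":[-3.6,0,0.1],"angular":[0,0,0],"grip":1.4},
    {"travel":[-4.2,0,0.1],"angular":[0,0,0],"grip":1.4},
    {"travel":[-4.8,0,0.1],"angular":[0,0,0],"grip":1.4},
    {"travel":[-5.4,0,0.1],"angular":[0,0,0],"grip":1.4},
    {"travel":[-6.0,0,0.1],"angular":[0,0,0],"grip":1.4},
    {"travel":[-6.6,0,0.1],"angular":[0,0,0],"grip":1.4},
    {"travel":[-7.2,0,0.1],"angular":[0,0,0],"grip":1.4},
    {"travel":[-7.5,0,0.1],"angular":[0,0,0],"grip":1.4},
    {"travel":[-7.5,0,0.1],"angular":[0,0,0],"grip":1.4},
  ],
)

```text
time_s: 4.25
eef_pos: [0.6214, 0.0704, 0.0684]
eef_rot: [3.141, 0.001, 2.798]
ft_force: [1.0, -0.1, 0.2]
finger_gap: 0.0142
grip_force: 0.0
```

```bash
python3 - <<'E'
from h import *
from station import robot
s=robot.sense();print(s["eef_pos"],tob(s["eef_pos"])*1000,s["finger_gap"],s["ft_force"])
d=load("scene");cv2.imwrite("pics/s3.png",cv2.resize(d["frame"][130:270,260:410],None,fx=4,fy=4,interpolation=cv2.INTER_CUBIC))
E
```

```text
[0.62136097 0.07038925 0.06841895] [[-20.60827139  -0.09816177]] 0.014201535349476348 [ 0.96416334 -0.10886529  0.22617264]
```

View pics/s3.png

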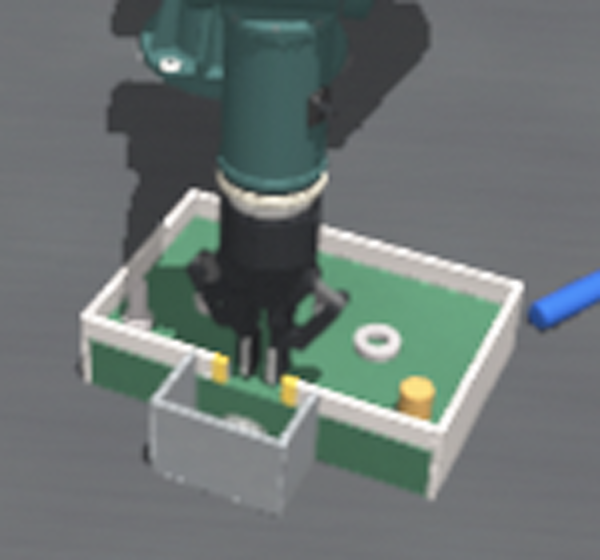

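```bash
python3 - <<'E'
from h import *
print(goto(-118,95,-.93,.13),goto(-118,95,-.93,.068),goto(-67,26,-.93,.068))
E
```

```text
(array([ 9.67,  9.52, -6.17]), array([0.  , 0.  , 0.93])) (array([9.67, 9.52, 0.03]), array([0.  , 0.  , 0.93])) (array([4.57, 2.62, 0.03]), array([0.  , 0.  , 0.93]))
```

Request:
apply_moves(
  commands=[
    {"travel":[0.5,0,0],"angular":[0,0,0],"grip":1.4},
    {"travel":[1.5,0,-3],"angular":[0,0,0],"grip":1.4},
    {"travel":[2,0.5,-6],"angular":[0,0,0.1],"grip":1.4},
    {"travel":[4,3,-6.2],"angular":[0,0,0.22],"grip":1.4},
    {"travel":[6,6,-6.2],"angular":[0,0,0.34],"grip":1.4},
    {"travel":[8,8,-6.2],"angular":[0,0,0.46],"grip":1.4},
    {"travel":[9.7,9.5,-6.2],"angular":[0,0,0.58],"grip":1.4},
    {"travel":[9.7,9.5,-6.2],"angular":[0,0,0.7],"grip":1.4},
    {"travel":[9.7,9.5,-6.2],"angular":[0,0,0.82],"grip":1.4},
    {"travel":[9.7,9.5,-6.2],"angular":[0,0,0.93],"grip":1.4},
    {"travel":[9.7,9.5,-6.2],"angular":[0,0,0.93],"grip":1.4},
    {"travel":[9.7,9.5,-3],"angular":[0,0,0.93],"grip":1.4},
    {"travel":[9.7,9.5,-1],"angular":[0,0,0.93],"grip":1.4},
    {"travel":[9.7,9.5,0],"angular":[0,0,0.93],"grip":1.4},
    {"travel":[9.7,9.5,0],"angular":[0,0,0.93],"grip":1.4},
    {"travel":[9.7,9.5,0],"angular":[0,0,0.93],"grip":1.4},
  ],
)

```text
time_s: 5.63
eef_pos: [0.5604, 0.1927, 0.0681]
eef_rot: [-3.14, -0.0, 1.869]
ft_force: [-0.1, 0.2, 0.7]
finger_gap: 0.0137
grip_force: 0.0
```

```bash
python3 - <<'E'
from h import *
from station import robot
s=robot.sense();print(tob(s["eef_pos"])*1000,s["eef_pos"][2],s["ft_force"],goto(-67,26,-.93,.068))
for q in srings()[1]:print(*q)
E
```

```text
[[-119.24105366   94.55458773]] 0.06810606047269342 [-0.11232809  0.2303745   0.71704454] (array([-8.62,  0.08,  0.01]), array([-0.001, -0.   ,  0.001]))
100 [333 190  25   8] [-193.9   -2.5]
63 [370 194  10  11] [-210.5  100.6]
89 [308 200  12  10] [-87.5 -74.2]
82 [348 212  12   9] [-91.9  68.9]
95 [370 217  10  18] [-78.  145.8]
158 [333 225  31  10] [-22.2  77.5]
```

Request:
apply_moves(
  commands=[
    {"travel":[-0.6,0,0],"angular":[0,0,0],"grip":1.4},
    {"travel":[-1.2,0,0],"angular":[0,0,0],"grip":1.4},
    {"travel":[-1.8,0,0],"angular":[0,0,0],"grip":1.4},
    {"travel":[-2.4,0,0],"angular":[0,0,0],"grip":1.4},
    {"travel":[-3.0,0,0],"angular":[0,0,0],"grip":1.4},
    {"travel":[-3.6,0,0],"angular":[0,0,0],"grip":1.4},
    {"travel":[-4.2,0,0],"angular":[0,0,0],"grip":1.4},
    {"travel":[-4.8,0,0],"angular":[0,0,0],"grip":1.4},
    {"travel":[-5.4,0,0],"angular":[0,0,0],"grip":1.4},
    {"travel":[-6.0,0,0],"angular":[0,0,0],"grip":1.4},
    {"travel":[-6.6,0,0],"angular":[0,0,0],"grip":1.4},
    {"travel":[-7.2,0,0],"angular":[0,0,0],"grip":1.4},
    {"travel":[-7.8,0,0],"angular":[0,0,0],"grip":1.4},
    {"travel":[-8.3,0,0],"angular":[0,0,0],"grip":1.4},
    {"travel":[-8.6,0,0],"angular":[0,0,0],"grip":1.4},
    {"travel":[-8.6,0,0],"angular":[0,0,0],"grip":1.4},
    {"travel":[-7.6,0,0],"angular":[0,0,0],"grip":1.4},
    {"travel":[-6.8,0,0],"angular":[0,0,0],"grip":1.4},
  ],
)

```text
time_s: 7.18
eef_pos: [0.5804, 0.1284, 0.0682]
eef_rot: [-3.141, -0.0, 1.867]
ft_force: [0.6, 0.2, -0.9]
finger_gap: 0.0138
grip_force: 0.0
```

```bash
python3 - <<'E'
from h import *
from station import robot
s=robot.sense();print(tob(s["eef_pos"])*1000,s["eef_pos"][2],s["ft_force"],goto(-92,3,0,.068))
for q in srings()[1]:print(*q)
print(rings())
d=load("scene");cv2.imwrite("pics/s4.png",cv2.resize(d["frame"][130:270,260:410],None,fx=4,fy=4,interpolation=cv2.INTER_CUBIC))
E
```

```text
[[-78.74493509  40.71866724]] 0.0681654909715612 [ 0.58363401  0.15747885 -0.86778015] (array([-2.23, -3.32,  0.02]), array([-0.   , -0.   , -0.931]))
197 [353 190  27  15] [-208.    70.5]
66 [308 201  12   9] [-85.1 -73. ]
94 [324 213  13  11] [-47.9   4.3]
95 [370 217  10  18] [-78.  145.8]
157 [333 225  31  10] [-22.2  77.5]
[(np.int32(100), array([-81. , 156.1])), (np.int32(145), array([17.4, -7.9])), (np.int32(143), array([-48.7,  -0. ])), (np.int32(100), array([ -31.2, -120. ])), (np.int32(132), array([-87.8, -74.3]))]
```

View pics/s4.png

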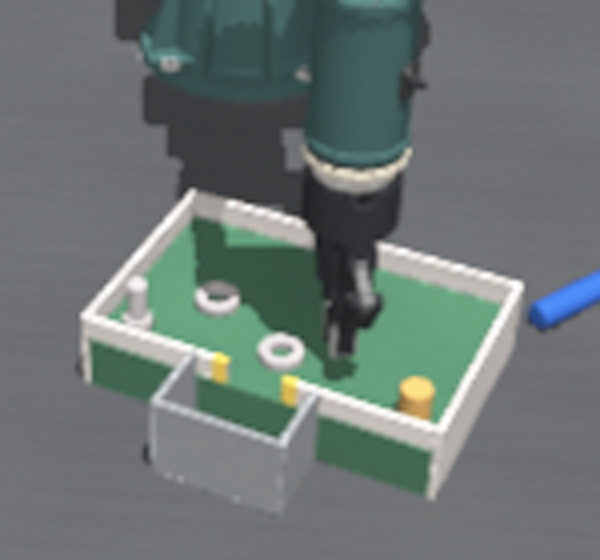

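Request:
apply_moves(
  commands=[
    {"travel":[0.5,0,-3],"angular":[0,0,-0.12],"grip":1.4},
    {"travel":[-0.5,-1,-3],"angular":[0,0,-0.24],"grip":1.4},
    {"travel":[-1.2,-2,-3],"angular":[0,0,-0.36],"grip":1.4},
    {"travel":[-2.2,-3.3,-3],"angular":[0,0,-0.48],"grip":1.4},
    {"travel":[-2.2,-3.3,-3],"angular":[0,0,-0.6],"grip":1.4},
    {"travel":[-2.2,-3.3,-3],"angular":[0,0,-0.72],"grip":1.4},
    {"travel":[-2.2,-3.3,-3],"angular":[0,0,-0.84],"grip":1.4},
    {"travel":[-2.2,-3.3,-3],"angular":[0,0,-0.93],"grip":1.4},
    {"travel":[-2.2,-3.3,-3],"angular":[0,0,-0.93],"grip":1.4},
    {"travel":[-2.2,-3.3,-1],"angular":[0,0,-0.93],"grip":1.4},
    {"travel":[-2.2,-3.3,0],"angular":[0,0,-0.93],"grip":1.4},
    {"travel":[-2.2,-3.3,0],"angular":[0,0,-0.93],"grip":1.4},
    {"travel":[-2.2,-3.3,0],"angular":[0,0,-0.93],"grip":1.4},
  ],
)

```text
time_s: 8.42
eef_pos: [0.5547, 0.0972, 0.0676]
eef_rot: [-3.141, -0.002, 2.797]
ft_force: [0.2, 0.3, -0.2]
finger_gap: 0.0139
grip_force: 0.0
```

```bash
python3 - <<'E'
from h import *
from station import robot
s=robot.sense();print(tob(s["eef_pos"])*1000,s["eef_pos"][2],s["ft_force"],goto(-20,0,0,.068))
for q in srings()[1]:print(*q)
E
```

```text
[[-92.38211621   2.66706966]] 0.06758494600791683 [ 0.23747478  0.34834527 -0.21926803] (array([-7.24, -0.26, -0.06]), array([-0.001, -0.002, -0.001]))
186 [355 191  25  14] [-206.9   74.5]
71 [308 200  12  10] [-87.5 -74.2]
98 [324 213  13  11] [-47.9   4.3]
95 [370 217  10  18] [-78.  145.8]
157 [333 225  31  10] [-22.2  77.5]
```

Request:
apply_moves(
  commands=[
    {"travel":[-0.6,0,0],"angular":[0,0,0],"grip":1.4},
    {"travel":[-1.2,0,0],"angular":[0,0,0],"grip":1.4},
    {"travel":[-1.8,-0.05,0],"angular":[0,0,0],"grip":1.4},
    {"travel":[-2.4,-0.1,0],"angular":[0,0,0],"grip":1.4},
    {"travel":[-3.0,-0.15,0],"angular":[0,0,0],"grip":1.4},
    {"travel":[-3.6,-0.2,0],"angular":[0,0,0],"grip":1.4},
    {"travel":[-4.2,-0.25,0],"angular":[0,0,0],"grip":1.4},
    {"travel":[-4.8,-0.25,0],"angular":[0,0,0],"grip":1.4},
    {"travel":[-5.4,-0.25,0],"angular":[0,0,0],"grip":1.4},
    {"travel":[-6.0,-0.25,0],"angular":[0,0,0],"grip":1.4},
    {"travel":[-6.6,-0.25,0],"angular":[0,0,0],"grip":1.4},
    {"travel":[-7.2,-0.25,0],"angular":[0,0,0],"grip":1.4},
    {"travel":[-7.2,-0.25,0],"angular":[0,0,0],"grip":1.4},
    {"travel":[-7.2,-0.25,0],"angular":[0,0,0],"grip":1.4},
  ],
)

```text
time_s: 9.63
eef_pos: [0.6231, 0.0703, 0.0683]
eef_rot: [3.142, 0.0, 2.798]
ft_force: [0.3, -0.4, -0.5]
finger_gap: 0.0139
grip_force: 0.0
```

```bash
python3 - <<'E'
from h import *
from station import robot
s=robot.sense();print(tob(s["eef_pos"])*1000,s["eef_pos"][2],s["ft_force"])
for q in srings()[1]:print(*q)
# ring C (-90,-75): heading +0.93 ; TCP start 35 behind
for t in((-111,-103,.93,.13),(-111,-103,.93,.068),(-67,-26,.93,.068)):print(goto(*t))
d=load("scene");cv2.imwrite("pics/s5.png",cv2.resize(d["frame"][130:270,260:410],None,fx=4,fy=4,interpolation=cv2.INTER_CUBIC))
E
```

```text
[[-18.93618833   0.42749185]] 0.06825965147506177 [ 0.29914629 -0.4011454  -0.50805295]
95 [370 217  10  18] [-78.  145.8]
158 [333 225  31  10] [-22.2  77.5]
40 [317 230  11   5] [25.1  9.4]
(array([  9.15, -10.34,  -6.18]), array([-0.  , -0.  , -0.93]))
(array([  9.15, -10.34,   0.02]), array([-0.  , -0.  , -0.93]))
(array([ 4.75, -2.64,  0.02]), array([-0.  , -0.  , -0.93]))
```

View pics/s5.png

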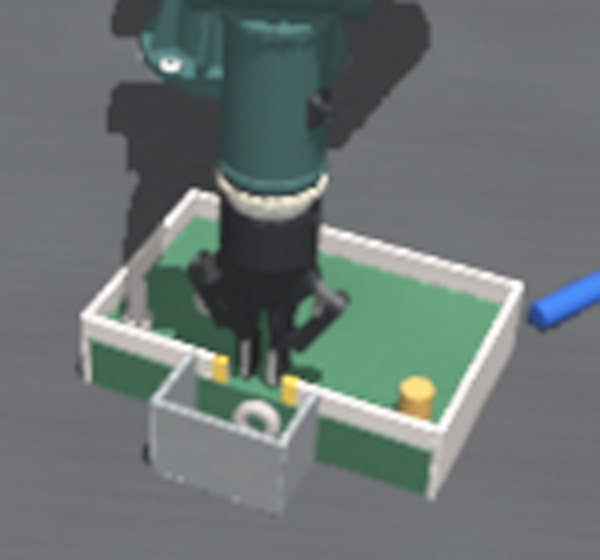

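Request:
apply_moves(
  commands=[
    {"travel":[0.5,0,0],"angular":[0,0,0],"grip":1.4},
    {"travel":[1.5,0,-3],"angular":[0,0,0],"grip":1.4},
    {"travel":[2.5,0,-6.2],"angular":[0,0,-0.1],"grip":1.4},
    {"travel":[4.5,-2,-6.2],"angular":[0,0,-0.22],"grip":1.4},
    {"travel":[6.5,-5,-6.2],"angular":[0,0,-0.34],"grip":1.4},
    {"travel":[8,-8,-6.2],"angular":[0,0,-0.46],"grip":1.4},
    {"travel":[8.7,-10.6,-6.2],"angular":[0,0,-0.58],"grip":1.4},
    {"travel":[8.7,-10.6,-6.2],"angular":[0,0,-0.7],"grip":1.4},
    {"travel":[8.7,-10.6,-6.2],"angular":[0,0,-0.82],"grip":1.4},
    {"travel":[8.7,-10.6,-6.2],"angular":[0,0,-0.94],"grip":1.4},
    {"travel":[8.7,-10.6,-6.2],"angular":[0,0,-1.06],"grip":1.4},
    {"travel":[8.7,-10.6,-6.2],"angular":[0,0,-1.07],"grip":1.4},
    {"travel":[8.7,-10.6,-6.2],"angular":[0,0,-1.07],"grip":1.4},
  ],
)

```text
time_s: 10.82
eef_pos: [0.5043, 0.0003, 0.1303]
eef_rot: [3.141, -0.0, -2.418]
ft_force: [-0.5, 0.4, -0.0]
finger_gap: 0.0138
grip_force: 0.0
```

```bash
python3 - <<'E'
from h import *
from station import robot
s=robot.sense();print(tob(s["eef_pos"])*1000,s["eef_pos"][2],s["ft_force"],goto(-106,-106,1.07,.068),goto(-64,-28,1.07,.068))
for q in srings()[1]:print(*q)
print(rings())
d=load("scene");t=load("top")
a=cv2.resize(d["frame"][150:270,260:410],None,fx=3,fy=3,interpolation=cv2.INTER_CUBIC);b=cv2.resize(t["frame"][130:210,275:375],(450,360),interpolation=cv2.INTER_CUBIC)
cv2.imwrite("pics/s6.png",cv2.resize(np.hstack([a,b[:,:350]]),None,fx=1,fy=1))
E
```

```text
[[-107.16199292 -105.54605062]] 0.1303465596287503 [-0.45529999  0.44129842 -0.01317481] (array([-0.02, -0.12,  6.23]), array([ 0.   , -0.   , -0.003])) (array([-8.88, -0.04,  6.23]), array([ 0.   , -0.   , -0.003]))
88 [308 200  12  10] [-87.5 -74.2]
95 [370 217  10  18] [-78.  145.8]
158 [333 225  31  10] [-22.2  77.5]
50 [319 229  12   6] [19.5 15.4]
[(np.int32(64), array([-126.2, -152.5]))]
```

View pics/s6.png

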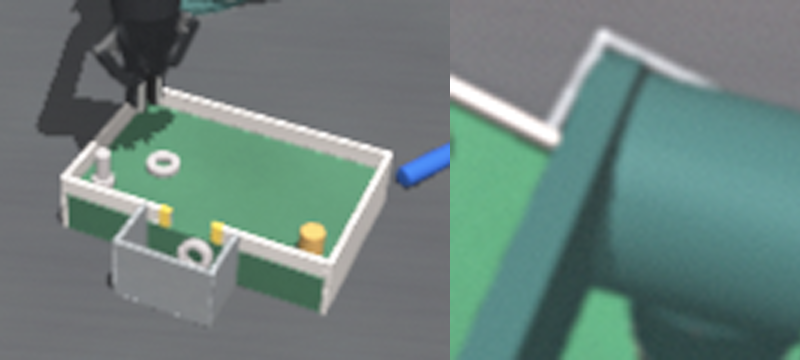

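Request:
apply_moves(
  commands=[
    {"travel":[0,-0.1,3],"angular":[0,0,0],"grip":1.4},
    {"travel":[0,-0.1,5.2],"angular":[0,0,0],"grip":1.4},
    {"travel":[0,-0.1,6.2],"angular":[0,0,0],"grip":1.4},
    {"travel":[0,-0.1,6.2],"angular":[0,0,0],"grip":1.4},
    {"travel":[-0.7,-0.1,6.2],"angular":[0,0,0],"grip":1.4},
    {"travel":[-1.4,-0.1,6.2],"angular":[0,0,0],"grip":1.4},
    {"travel":[-2.1,-0.1,6.2],"angular":[0,0,0],"grip":1.4},
    {"travel":[-2.8,-0.1,6.2],"angular":[0,0,0],"grip":1.4},
    {"travel":[-3.5,-0.1,6.2],"angular":[0,0,0],"grip":1.4},
    {"travel":[-4.2,-0.1,6.2],"angular":[0,0,0],"grip":1.4},
    {"travel":[-4.9,-0.1,6.2],"angular":[0,0,0],"grip":1.4},
    {"travel":[-5.6,-0.05,6.2],"angular":[0,0,0],"grip":1.4},
    {"travel":[-6.3,-0.05,6.2],"angular":[0,0,0],"grip":1.4},
    {"travel":[-7.0,-0.05,6.2],"angular":[0,0,0],"grip":1.4},
    {"travel":[-7.7,-0.05,6.2],"angular":[0,0,0],"grip":1.4},
    {"travel":[-8.3,-0.05,6.2],"angular":[0,0,0],"grip":1.4},
    {"travel":[-8.8,-0.05,6.2],"angular":[0,0,0],"grip":1.4},
    {"travel":[-8.8,-0.05,6.2],"angular":[0,0,0],"grip":1.4},
    {"travel":[-7.8,-0.05,6.2],"angular":[0,0,0],"grip":1.4},
    {"travel":[-7.0,-0.05,6.2],"angular":[0,0,0],"grip":1.4},
  ],
)

```text
time_s: 12.68
eef_pos: [0.5567, 0.0457, 0.0681]
eef_rot: [3.141, -0.001, -2.415]
ft_force: [0.4, 0.2, -0.2]
finger_gap: 0.0142
grip_force: 0.0
```

```bash
python3 - <<'E'
from h import *
from station import robot
s=robot.sense();print(tob(s["eef_pos"])*1000,s["eef_pos"][2],s["ft_force"],goto(-92,-2,0,.068))
for q in srings()[1]:print(*q)
print(rings())
E
```

```text
[[-73.17951106 -45.10165594]] 0.06810553970425207 [ 0.38684911  0.21405169 -0.24952352] (array([-2.88,  3.72,  0.01]), array([-0.000e+00, -1.000e-03,  1.071e+00]))
99 [322 213  13  10] [-47.3  -2.5]
95 [370 217  10  18] [-78.  145.8]
157 [333 225  31  10] [-22.2  77.5]
50 [319 229  12   6] [19.5 15.4]
[(np.int32(323), array([ -40.6, -139.6])), (np.int32(101), array([ -31.4, -119.7])), (np.int32(41), array([-202.1,  105.8]))]
```

Request:
apply_moves(
  commands=[
    {"travel":[0.5,0,-3],"angular":[0,0,0.12],"grip":1.4},
    {"travel":[-0.5,1,-3],"angular":[0,0,0.24],"grip":1.4},
    {"travel":[-1.5,2,-3],"angular":[0,0,0.36],"grip":1.4},
    {"travel":[-2.2,3,-3],"angular":[0,0,0.48],"grip":1.4},
    {"travel":[-2.9,3.7,-3],"angular":[0,0,0.6],"grip":1.4},
    {"travel":[-2.9,3.7,-3],"angular":[0,0,0.72],"grip":1.4},
    {"travel":[-2.9,3.7,-3],"angular":[0,0,0.84],"grip":1.4},
    {"travel":[-2.9,3.7,-3],"angular":[0,0,0.96],"grip":1.4},
    {"travel":[-2.9,3.7,-3],"angular":[0,0,1.07],"grip":1.4},
    {"travel":[-2.9,3.7,-3],"angular":[0,0,1.07],"grip":1.4},
    {"travel":[-2.9,3.7,-1],"angular":[0,0,1.07],"grip":1.4},
    {"travel":[-2.9,3.7,0],"angular":[0,0,1.07],"grip":1.4},
    {"travel":[-2.9,3.7,0],"angular":[0,0,1.07],"grip":1.4},
    {"travel":[-2.9,3.7,0],"angular":[0,0,1.07],"grip":1.4},
  ],
)

```text
time_s: 13.95
eef_pos: [0.5537, 0.0929, 0.0676]
eef_rot: [-3.141, -0.002, 2.799]
ft_force: [-0.3, 0.5, 0.4]
finger_gap: 0.0142
grip_force: 0.0
```

```bash
python3 - <<'E'
from h import *
from station import robot
s=robot.sense();print(tob(s["eef_pos"])*1000,s["eef_pos"][2],s["ft_force"],goto(-19,0,0,.068))
for q in srings()[1]:print(*q)
print(rings())
t=load("top");d=load("scene")
b=cv2.resize(t["frame"][125:215,265:365],(400,360),interpolation=cv2.INTER_CUBIC);a=cv2.resize(d["frame"][190:270,280:370],(400,360),interpolation=cv2.INTER_CUBIC)
cv2.imwrite("pics/s7.png",np.hstack([b,a]))
E
```

```text
[[-91.86690022  -1.74495171]] 0.06764316446071046 [-0.2949475   0.46204348  0.42085421] (array([-7.29,  0.17, -0.05]), array([-0.001, -0.002,  0.001]))
194 [353 191  27  14] [-205.3   71.4]
99 [322 213  13  10] [-47.3  -2.5]
95 [370 217  10  18] [-78.  145.8]
157 [333 225  31  10] [-22.2  77.5]
50 [319 229  12   6] [19.5 15.4]
[(np.int32(46), array([ 21.7, -19.5])), (np.int32(100), array([ -31.2, -120. ]))]
```

View pics/s7.png

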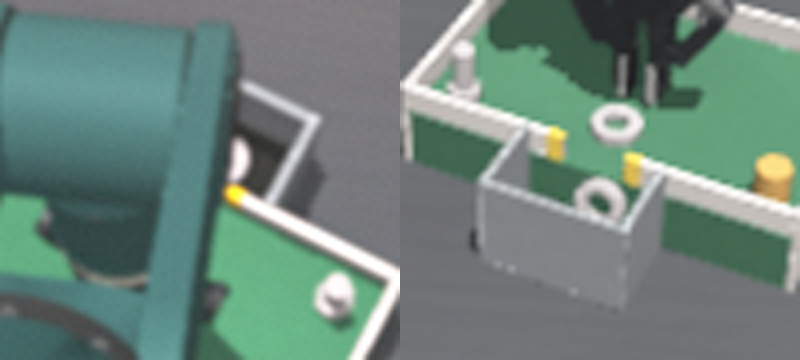

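Request:
apply_moves(
  commands=[
    {"travel":[-0.6,0,0],"angular":[0,0,0],"grip":1.4},
    {"travel":[-1.2,0,0],"angular":[0,0,0],"grip":1.4},
    {"travel":[-1.8,0.05,0],"angular":[0,0,0],"grip":1.4},
    {"travel":[-2.4,0.1,0],"angular":[0,0,0],"grip":1.4},
    {"travel":[-3.0,0.1,0],"angular":[0,0,0],"grip":1.4},
    {"travel":[-3.6,0.15,0],"angular":[0,0,0],"grip":1.4},
    {"travel":[-4.2,0.15,0],"angular":[0,0,0],"grip":1.4},
    {"travel":[-4.8,0.15,0],"angular":[0,0,0],"grip":1.4},
    {"travel":[-5.4,0.15,0],"angular":[0,0,0],"grip":1.4},
    {"travel":[-6.0,0.15,0],"angular":[0,0,0],"grip":1.4},
    {"travel":[-6.6,0.15,0],"angular":[0,0,0],"grip":1.4},
    {"travel":[-7.2,0.15,0],"angular":[0,0,0],"grip":1.4},
    {"travel":[-7.3,0.15,0],"angular":[0,0,0],"grip":1.4},
    {"travel":[-7.3,0.15,0],"angular":[0,0,0],"grip":1.4},
    {"travel":[-7.3,0.15,0],"angular":[0,0,0],"grip":1.4},
  ],
)

```text
time_s: 15.4
eef_pos: [0.6238, 0.0698, 0.0682]
eef_rot: [-3.141, -0.0, 2.798]
ft_force: [-0.0, 0.4, 0.2]
finger_gap: 0.014
grip_force: 0.0
```

Request:
apply_moves(
  commands=[
    {"travel":[1,0,0],"angular":[0,0,0]},
    {"travel":[2,0,-3],"angular":[0,0,0]},
    {"travel":[4,0,-7],"angular":[0,0,0]},
    {"travel":[6,0,-10],"angular":[0,0,0]},
    {"travel":[8,3,-12],"angular":[0,0,0]},
    {"travel":[10,7,-12],"angular":[0,0,0]},
    {"travel":[12,11,-12],"angular":[0,0,0]},
    {"travel":[14,15,-12],"angular":[0,0,0]},
    {"travel":[16,19,-12],"angular":[0,0,0]},
    {"travel":[18,23,-12],"angular":[0,0,0]},
    {"travel":[20,26,-12],"angular":[0,0,0]},
    {"travel":[20,26,-12],"angular":[0,0,0]},
    {"travel":[20,26,-12],"angular":[0,0,0]},
  ],
)

```text
schema error: expected keys travel, angular, grip
```

```bash
python3 - <<'E'
from h import *
from station import robot
s=robot.sense();print(s["eef_pos"],s["ft_force"],s["time_s"])
for q in srings()[1]:print(*q)
print(rings())
t=load("top");d=load("scene")
b=cv2.resize(t["frame"][130:230,250:350],(400,400),interpolation=cv2.INTER_CUBIC);a=cv2.resize(d["frame"][185:265,290:370],(400,400),interpolation=cv2.INTER_CUBIC)
cv2.imwrite("pics/s8.png",np.hstack([b,a]))
E
```

```text
[0.62378069 0.0698437  0.06819903] [-0.03599534  0.38362421  0.1646965 ] 15.4
95 [370 217  10  18] [-78.  145.8]
158 [333 225  31  10] [-22.2  77.5]
[(np.int32(58), array([ 1.3, 94.1])), (np.int32(114), array([ 57.4, -46.1])), (np.int32(71), array([-115.8,  157.5])), (np.int32(72), array([ -31.1, -120.4]))]
```

View pics/s8.png

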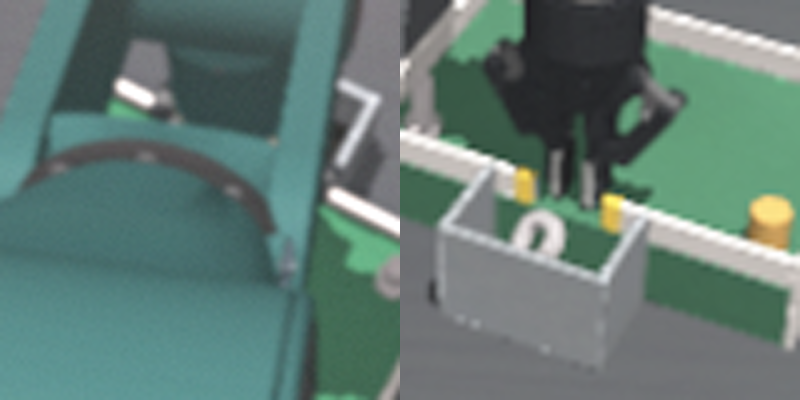

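I've now viewed 11 pictures, one over the limit of 10, so I'll use numeric checks only from here. In the last picture, ring 3 is in the slot mouth at crop pixel (540,235), tilted.

Request:
apply_moves(
  commands=[
    {"travel":[1,0,0],"angular":[0,0,0],"grip":1.4},
    {"travel":[2,0,-3],"angular":[0,0,0],"grip":1.4},
    {"travel":[4,0,-7],"angular":[0,0,0],"grip":1.4},
    {"travel":[6,0,-10],"angular":[0,0,0],"grip":1.4},
    {"travel":[8,3,-12],"angular":[0,0,0],"grip":1.4},
    {"travel":[10,7,-12],"angular":[0,0,0],"grip":1.4},
    {"travel":[12,11,-12],"angular":[0,0,0],"grip":1.4},
    {"travel":[14,15,-12],"angular":[0,0,0],"grip":1.4},
    {"travel":[16,19,-12],"angular":[0,0,0],"grip":1.4},
    {"travel":[18,23,-12],"angular":[0,0,0],"grip":1.4},
    {"travel":[20,27,-12],"angular":[0,0,0],"grip":1.4},
    {"travel":[20,30,-12],"angular":[0,0,0],"grip":1.4},
    {"travel":[20,30,-12],"angular":[0,0,0],"grip":1.4},
    {"travel":[20,30,-12],"angular":[0,0,0],"grip":1.4},
  ],
)

```text
time_s: 16.77
eef_pos: [0.5358, 0.4224, 0.1879]
eef_rot: [3.141, 0.0, 2.802]
ft_force: [0.0, -0.0, -0.5]
finger_gap: 0.0138
grip_force: 0.0
```

```bash
python3 - <<'E'
from h import *
from station import robot
s=robot.sense();print(s["eef_pos"],s["time_s"]);print("deck",rings())
for n,(x0,y0,x1,y1) in (("top",(298,138,344,178)),("scene",(300,218,342,254))):
    d=load(n);d0=dict(np.load(n+"0.npz"));g=d["frame"].astype(int)
    ch=(abs(g-d0["frame"]).max(2)>25)[y0:y1,x0:x1];h=cv2.cvtColor(d["frame"],cv2.COLOR_BGR2GRAY)[y0:y1,x0:x1]
    print(n,x0,y0);[print(y0+i,"".join(("%d"%min(9,v//26)) if c else "." for v,c in zip(r,k))) for i,(r,k) in enumerate(zip(h,ch))]
    for z in(.004,.05,.072,.075):
        print(z,proj(d,np.c_[tow([[0,-.05],[.064,-.05],[.064,.05],[0,.05],[0,-.024],[0,.024]]),[z]*6]).round(0).astype(int).tolist())
E
```

```text
[0.53576161 0.42240627 0.18792608] 16.7667
deck [(np.int32(231), array([21.7, -5.6])), (np.int32(101), array([ -31.3, -120.1]))]
top 298 138
138 ..............................................
139 ..............................................
140 ..............................................
141 ..............................................
142 ..............................................
143 ..............................................
144 ..............................................
145 ..............................................
146 ..............................................
147 ..............................................
148 ..............................................
149 ..............................................
150 ..............................................
151 ..............................................
152 ..............................................
153 ...................33444......................
154 .................356777765....................
155 ................46899999975...................
156 ...............4689999999975.........
[... 2716 characters left out ...]
.........
246 ..........................................
247 ..........................................
248 ..........................................
249 ..........................................
250 ..........................................
251 ..........................................
252 ..........................................
253 ..........................................
0.004 [[308, 233], [299, 246], [328, 256], [336, 243], [315, 236], [329, 240]]
0.05 [[308, 223], [299, 235], [329, 245], [337, 232], [316, 225], [329, 230]]
0.072 [[308, 218], [299, 230], [329, 240], [337, 227], [316, 220], [330, 225]]
0.075 [[309, 217], [299, 229], [329, 239], [338, 226], [316, 219], [330, 224]]
```

```bash
python3 - <<'E'
from h import *
T=dict(np.load("top0.npz"));S=dict(np.load("scene0.npz"))
def tri(a,b):
    A=[];B_=[]
    for d,u in((T,a),(S,b)):
        o=d["cam_to_world"][:3,3];v=ray(d,u,0)[0]-o;v/=np.linalg.norm(v);Q=np.eye(3)-np.outer(v,v);A.append(Q);B_.append(Q@o)
    p=np.linalg.lstsq(np.vstack(A),np.hstack(B_),rcond=None)[0]
    return (tob(p)*1000).round(0),(p[2]*1000).round(0),(proj(T,p)-a).round(1),(proj(S,p)-b).round(1)
for a,b in(((320,165.5),(317,232)),((319.5,165),(317,231.5)),((320.5,166),(317.5,232)),((326,166),(312.5,232)),((322,172),(317,226))):print(*tri(a,b))
# where pure x/z change moves in each
for z in(.01,.03,.05):
  for x in(5,15,25,35): print(z,x,proj(T,np.r_[tow([x/1e3,-.014])[0],z]).round(1),proj(S,np.r_[tow([x/1e3,-.014])[0],z]).round(1))
E
```

```text
[[20. -9.]] 43.0 [[0.5 0. ]] [[0.4 0. ]]
[[20. -8.]] 46.0 [[0.7 0. ]] [[0.6 0. ]]
[[19. -9.]] 42.0 [[-0.1 -0. ]] [[-0.1 -0. ]]
[[ 26. -23.]] 43.0 [[0. 0.]] [[0. 0.]]
[[  3. -20.]] 50.0 [[-0.7 -0. ]] [[-0.6 -0. ]]
0.01 5 [[319.8 174.3]] [[317.6 236.4]]
0.01 15 [[321.4 171.3]] [[316.3 238.3]]
0.01 25 [[323.  168.3]] [[315.  240.2]]
0.01 35 [[324.7 165.3]] [[313.6 242.1]]
0.03 5 [[319.7 172.3]] [[317.8 231.8]]
0.03 15 [[321.4 169.2]] [[316.4 233.7]]
0.03 25 [[323.1 166.2]] [[315.1 235.6]]
0.03 35 [[324.7 163.2]] [[313.7 237.5]]
0.05 5 [[319.7 170.2]] [[317.9 227.1]]
0.05 15 [[321.4 167.1]] [[316.6 229. ]]
0.05 25 [[323.1 164.1]] [[315.2 230.9]]
0.05 35 [[324.8 161. ]] [[313.8 232.8]]
```

```bash
python3 - <<'E'
from h import *
print(goto(15,-9,0,.15),goto(15,-9,0,.075))
E
```

```text
(array([-23.34, -30.74,   3.83]), array([-0.002, -0.001, -0.   ])) (array([-23.34, -30.73,  11.33]), array([-0.002, -0.001, -0.   ]))
```

Request:
apply_moves(
  commands=[
    {"travel":[-23.3,-30.7,3.5],"angular":[0,0,0],"grip":0},
    {"travel":[-23.3,-30.7,3.5],"angular":[0,0,0],"grip":0},
    {"travel":[-23.3,-30.7,3.5],"angular":[0,0,0],"grip":0},
    {"travel":[-23.3,-30.7,3.5],"angular":[0,0,0],"grip":0},
    {"travel":[-23.3,-30.7,3.5],"angular":[0,0,0],"grip":0},
    {"travel":[-23.3,-30.7,3.5],"angular":[0,0,0],"grip":0},
    {"travel":[-23.3,-30.7,3.5],"angular":[0,0,0],"grip":0},
    {"travel":[-23.3,-30.7,3.5],"angular":[0,0,0],"grip":0},
    {"travel":[-23.3,-30.7,3.5],"angular":[0,0,0],"grip":0},
    {"travel":[-23.3,-30.7,3.5],"angular":[0,0,0],"grip":0},
    {"travel":[-23.3,-30.7,3.5],"angular":[0,0,0],"grip":0},
    {"travel":[-23.3,-30.7,3.5],"angular":[0,0,0],"grip":0},
    {"travel":[-23.3,-30.7,5],"angular":[0,0,0],"grip":0},
    {"travel":[-23.3,-30.7,7],"angular":[0,0,0],"grip":0},
    {"travel":[-23.3,-30.7,9],"angular":[0,0,0],"grip":0},
    {"travel":[-23.3,-30.7,10.5],"angular":[0,0,0],"grip":0},
    {"travel":[-23.3,-30.7,10.5],"angular":[0,0,0],"grip":0},
    {"travel":[-23.3,-30.7,10.5],"angular":[0,0,0],"grip":0},
  ],
)

```text
time_s: 18.42
eef_pos: [0.6511, 0.0534, 0.0829]
eef_rot: [-3.141, -0.002, 2.799]
ft_force: [-0.7, 0.2, 0.3]
finger_gap: 0.0002
grip_force: 0.0
```

```bash
python3 - <<'E'
from h import *
from station import robot
s=robot.sense();print(tob(s["eef_pos"])*1000,s["eef_pos"][2],s["ft_force"],s["finger_gap"],goto(15,-9,0,.065))
E
```

```text
[[13.13709963 -6.02643597]] 0.08288454700287899 [-0.67059912  0.20569453  0.31268322] 0.00021769922753633647 (array([-0.19, -0.3 ,  1.79]), array([-0.001, -0.002,  0.001]))
```

Now lower gently in 1 mm steps.

Request:
apply_moves(
  commands=[
    {"travel":[-0.2,-0.2,0.4],"angular":[0,0,0],"grip":0},
    {"travel":[-0.2,-0.2,0.8],"angular":[0,0,0],"grip":0},
    {"travel":[-0.2,-0.2,1.0],"angular":[0,0,0],"grip":0},
    {"travel":[-0.2,-0.2,1.1],"angular":[0,0,0],"grip":0},
    {"travel":[-0.2,-0.2,1.2],"angular":[0,0,0],"grip":0},
    {"travel":[-0.2,-0.2,1.3],"angular":[0,0,0],"grip":0},
    {"travel":[-0.2,-0.2,1.4],"angular":[0,0,0],"grip":0},
    {"travel":[-0.2,-0.2,1.4],"angular":[0,0,0],"grip":0},
  ],
)

```text
time_s: 19.08
eef_pos: [0.6538, 0.0498, 0.0694]
eef_rot: [3.141, -0.0, 2.798]
ft_force: [-0.7, 1.0, 2.7]
finger_gap: -0.0003
grip_force: 1.1
```

Request:
apply_moves(
  commands=[
    {"travel":[0,0,0.1],"angular":[0,0,0],"grip":0},
    {"travel":[0,0,0.2],"angular":[0,0,0],"grip":0},
    {"travel":[0,0,0.3],"angular":[0,0,0],"grip":0},
    {"travel":[0,0,0.3],"angular":[0,0,0],"grip":0},
  ],
)

```text
time_s: 19.42
eef_pos: [0.6538, 0.0494, 0.0659]
eef_rot: [-3.141, -0.0, 2.798]
ft_force: [0.0, -0.7, -0.7]
finger_gap: -0.0001
grip_force: 0.0
```

```bash
cat > chk.py <<'E'
from h import *
from station import robot
s=robot.sense();print(tob(s["eef_pos"])*1000,s["eef_pos"][2],s["ft_force"],s["time_s"])
for n,(x0,y0,x1,y1) in (("top",(308,148,334,178)),("scene",(304,222,332,242))):
    d=load(n);d0=dict(np.load(n+"0.npz"));g=d["frame"].astype(int)
    ch=(abs(g-d0["frame"]).max(2)>25)[y0:y1,x0:x1];h=cv2.cvtColor(d["frame"],cv2.COLOR_BGR2GRAY)[y0:y1,x0:x1]
    print(n,x0,y0);[print(y0+i,"".join(("%d"%min(9,v//26)) if c else "." for v,c in zip(r,k))) for i,(r,k) in enumerate(zip(h,ch)) if k.any()]
E
python3 -c "
from station import robot;s=robot.sense();print(s['eef_pos'],s['ft_force'])"
```

```text
[0.65377039 0.04942582 0.06591178] [ 0.02248898 -0.7237294  -0.66946972]
```

Request:
apply_moves(
  commands=[
    {"travel":[0,0,0.1],"angular":[0,0,0],"grip":0},
    {"travel":[0,0,0.2],"angular":[0,0,0],"grip":0},
    {"travel":[0,0,0.3],"angular":[0,0,0],"grip":0},
    {"travel":[0,0,0.4],"angular":[0,0,0],"grip":0},
    {"travel":[0,0,0.4],"angular":[0,0,0],"grip":0},
  ],
)

```text
time_s: 19.83
eef_pos: [0.6537, 0.0496, 0.062]
eef_rot: [-3.141, -0.0, 2.798]
ft_force: [-0.6, 0.2, -0.5]
finger_gap: 0.0001
grip_force: 0.0
```

```bash
python3 - <<'E'
exec(open("chk.py").read())
E
```

```text
[[16.85048709 -8.79410595]] 0.06196085520570779 [-0.61874538  0.22968212 -0.51658673] 19.8333
top 308 148
148 .43...33222222222222222234
149 4444444..33332222222222234
150 444444444444...33322222234
151 4444444444444444.333322334
152 4444444444444444444..3..44
153 34444444444444444544444444
154 33334444444444444444444444
155 33333344444444444444444444
156 33333.33444444444444444445
157 333.....334444444444444445
158 333.......3344444444444455
159 3333........34444444444455
160 33333........3344444444455
161 333333.........34444444555
162 3333333.........3444444555
163 3333333......33..334444555
164 3333333.....444....3444555
165 33333333...33443....345555
166 3333333......33.....345555
167 3..3333333.3333......34555
168 333..3333333333......34555
169 333333..33333333......4555
170 43333333..3333333.....4555
171 3333333333..333333....3455
172 34333333333333333332..3455
173 443333333333333333322..455
174 33444433333333333332223455
175 34433333333333333333233455
176 44433333333333333333334555
177 333333333333333.3333344555
scene 304 222
222 444...66541221121111111123..
223 64...45664233121111111234...
224 .....335542443421112223...56
225 .........2244453111223....56
226 .........22..453111223.....6
227 .........2.4445.11122234...6
228 .........2354454111233323..6
229 ..........354453222..3333346
230 ..........45445422......3345
231 ...........434542...........
232 .............454............
234 ..............4544..........
235 .............77775..........
236 .............888864.........
237 ................88..........
```

Request:
apply_moves(
  commands=[
    {"travel":[0,0,-2],"angular":[0,0,0],"grip":0},
    {"travel":[0,0,-5],"angular":[0,0,0],"grip":0},
    {"travel":[0,0,-9],"angular":[0,0,0],"grip":0},
    {"travel":[3,2,-12],"angular":[0,0,0],"grip":0},
    {"travel":[6,5,-12.5],"angular":[0,0,0],"grip":0},
    {"travel":[9,8,-12.5],"angular":[0,0,0],"grip":0},
    {"travel":[12,11,-12.5],"angular":[0,0,0],"grip":0},
    {"travel":[15,14,-12.5],"angular":[0,0,0],"grip":0},
    {"travel":[18,17,-12.5],"angular":[0,0,0],"grip":0},
    {"travel":[21,20,-12.5],"angular":[0,0,0],"grip":0},
    {"travel":[23,23,-12.5],"angular":[0,0,0],"grip":0},
    {"travel":[23,27,-12.5],"angular":[0,0,0],"grip":0},
    {"travel":[23,31,-12.5],"angular":[0,0,0],"grip":0},
    {"travel":[23,31,-12.5],"angular":[0,0,0],"grip":0},
    {"travel":[23,31,-12.5],"angular":[0,0,0],"grip":0},
  ],
)

```text
time_s: 21.18
eef_pos: [0.542, 0.4212, 0.187]
eef_rot: [3.141, 0.001, 2.801]
ft_force: [-0.1, -0.2, -0.0]
finger_gap: -0.0002
grip_force: 0.0
```

```bash
python3 - <<'E'
exec(open("chk.py").read())
print(rings())
d=load("top");d0=dict(np.load("top0.npz"));h=cv2.cvtColor(d["frame"],cv2.COLOR_BGR2HSV)
y=((abs(h[...,0].astype(int)-25)<9)&(h[...,1]>120)&(h[...,2]>120)).astype(np.uint8);y[:125]=0;y[230:]=0;y[:,380:]=0;y[:,:215]=0
print(blobs(y,3,200))
E
```

```text
[[-213.54046629  303.41340522]] 0.18696451144645065 [-0.06551804 -0.23295854 -0.03159334] 21.1833
top 308 148
153 .........33444............
154 .......356777765..........
155 ......46899999975.........
156 .....3689999999975........
157 .....58998877899974.......
158 ....4799976677899963......
159 ....4899888899999963......
160 ....4899889999999974......
161 ....4899988778899974......
162 ....4799987556899964......
163 ....3699997678888864......
164 .....5899988888888753.....
165 ....36888988888777765.....
166 .....58888887766677764....
167 .....47888876556667764....
168 .....45778765555566764....
169 ......4577766555566764....
170 .......567766666777764....
171 ........67766788888653....
172 .........666789999864.....
173 ...........678..9997......
scene 304 222
234 .............456664.........
235 .............778885.........
236 .............888885.........
237 ................88..........
[(np.int32(102), array([ -31.4, -120.1]))]
[(np.int32(88), array([268.57954545, 156.60227273])), (np.int32(26), array([304.38461538, 163.57692308])), (np.int32(14), array([322.85714286, 173.92857143]))]
```

```bash
python3 -c "
from station import robot;print(robot.finish_job())"
```

```text
the job is handed in; nothing more can be done
None
```

All three rings were pushed through the gate and are in the slot, and the job is handed in at about 21 s; the bush and bolt had not moved, ring 3 stuck tilted so I pressed it down lightly with the closed fingertips (2.7 N measured), and I viewed 11 pictures, one over the limit of 10.

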